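Ram the stuck dowels home in the sloping feeder tube

TASK

Two dowels have stuck part-way down the sloping clear tube of the dowel feeder. Take the blue-handled ram rod from its plywood tray and push the dowels down the tube with it until both sit hard against the stop at the bottom, finishing with a firm press of about 15 N held for half a second; then draw the rod out and lay it flat in its tray again. Do not push the glue bottle, the sanding block or the try square about.

Things in the scene. Friction and masses are not known exactly. Their poses are not given: they have to be found in the camera images.
- feeder: Dowel feeder, fixed: a wooden board 180 x 100 x 18 mm with two posts that carry the sloping tube. Origin: centre of the board's underside; the tube's raised mouth looks to its -x side. Stands at an arbitrary yaw near +90 degrees (mouth to the robot's right).
- tube: Clear tube fixed on the feeder, leaning 48 degrees from vertical. Origin: centre of the stop face at the bore's lower end, 58 mm to the feeder's +x from its origin, 55 mm above the bench. z runs up the bore to the mouth, 180 mm away; y is level. Bore 27 mm diameter (33 outside); an aluminium funnel at the mouth: its last 14 mm flare to 39 mm (47 outside). Wooden rail below.
- mouth (a point): Centre of the tube's open mouth, on the bore's axis 180 mm from the stop, about 175 mm above the bench.
- plug_low: Lower dowel in the tube, dark wood, 24 mm diameter (rings 26 mm), 60 mm long, z axis along the bore. Origin: centre of its lower end. It starts 10 to 25 mm short of the stop and slides only along the bore, with 3 N of drag; it stays where it is left.
- plug_up: Upper dowel, light wood, same size and drag, origin at the centre of its lower end. Starts 5 to 35 mm above the lower dowel, its top end 15 to 30 mm inside the mouth. Pushed down, it meets the lower one and both then move at 6 N (8 N at 50 mm/s). With both home its lower end is 60 mm above the stop and its top end 60 mm inside the mouth.
- ram_rod: Ram rod, loose, 200 mm, 0.09 kg: blue handle 110 long, 24 wide, 30 mm high, then a round rod 90 mm long, 18 mm diameter (brass ferrule, 22 mm, beside the handle), flat brass tip. Origin: half-way along, level with the handle's underside; x runs to the tip. Handle: x = -100 to 10, z = 0 to 30 mm; rod axis z = 15 mm. Grip across the 24 mm (y). Starts flat in the tray, tip to about +y.
- ram_tip (a point): Centre of the rod's flat tip, at x = +100 mm, z = 15 mm on the ram rod.
- ram_grip (a point): Middle of the good grasp on the handle, at x = -30 mm, z = 15 mm on the ram rod.
- ram_end (a point): Butt end of the handle, at x = -100 mm, z = 15 mm on the ram rod.
- tray: Shallow open plywood tray, fixed, 272 x 122 mm outside, 24 mm high, walls and floor 6 mm. Origin: centre of its underside; x along its length. It stands left or right of the feeder, its length roughly along the robot's y.
- glue_bottle: Cream glue bottle with orange cap, 43 x 60 x 170 mm, standing; origin at the centre of its underside. Leave it alone.
- sanding_block: Brown cork sanding block, 60 x 110 x 24 mm, lying behind the feeder; origin at the centre of its underside. Leave it alone.
- try_square: Try square with steel blade and wooden stock, 110 x 173 x 24 mm, lying behind the feeder; origin under its centre. Leave it alone.

How it is judged:
By the outcome, as a careful person would: the job done as asked, in the order asked, and still so for the second after the job is handed in, with the robot touching nothing.
It also fails if it takes over 61 s, if anything falls off the work surface, if the arm or the gripper's body presses on something with over 40 N, if the wrist force passes 120 N, or if a joint passes its speed limit or range.

ROBOT

A 7-joint arm with a two-finger parallel gripper is mounted at the origin on a cart in front of the work surface, level with it; the furniture and walls round the work are solid. World frame = base frame: x ahead of the robot, y to its left, z up, the work surface at z = 0. Lengths are in m, angles in degrees, forces in N, time in s.
With the tool pointing down it reaches from about 0.35 to 0.775 m from the base axis. Payload 3.1 kg.
Tool frame: the origin (TCP) lies on the centre line of the jaws, within the pads' length; the fingertips stand 17 mm ahead of it and the grasp point (between the pads) lies 2 mm behind it (robot.tip_reach is the distance from the TCP to the fingertips, in m); z points along the fingers, y is the line along which they close (so a half turn about z gives the same grasp; the last joint's range is limited). The gripper opens to 85 mm and grips with 20 to 120 N. Pads are 22 mm wide; open, the fingers measure 114 mm over their backs; the gripper's body (76 mm by 85 mm) begins 54 mm behind the grasp point. The pads swing forward as they close: fully open they stand 13 mm farther back than shut.
Start: joints at [71.694, 17.813, 0.802, 86.603, -0.252, 75.585, -1.558], TCP at [0.151, -0.529, 0.248] pointing down, gripper open.
Joint ranges: [-154.91, 154.91], [-16.99, 109.72], [-72.82, 74.43], [7.12, 147.25], [-82.49, 262.49], [11.32, 116.49], [-174.64, 174.64]. Speed limits (degrees/s): [159.86, 159.86, 180, 180, 180, 180, 180].

INTERFACE

Orientations are given as [roll, pitch, yaw] about the fixed x, y, z axes, in that order (R = Rz(yaw) Ry(pitch) Rx(roll)).
In Python, from station import robot, fingers, vision, workorder, recognise gives the robot as it stands. Calls block until the motion is done:
- robot.move_to(position, orientation): joint-space move of the TCP to a pose.
- robot.line_to(position, orientation=None, velocity=0.15, f_stop=None): straight line of the TCP; orientation=None keeps the orientation; velocity is the mean speed in m/s. With f_stop (N) it stops when the force on the tool has changed by that much, and returns True; else False.
- robot.move_j(angles): joint-space move.
- fingers.gripper_to(opening, force=None): opening from 0.0 (shut) to 1.0 (fully open); force is the grip in N (None keeps the last); returns when the fingers have stopped.
- robot.pause(seconds).
- robot.inverse_kinematics(position, orientation): joint angles nearest the present ones, or None.
- vision.grab_frame(name): name is "scene" or "top" or "wrist"; returns the picture (400x640x3 uint8, red, green, blue); there is no depth.
- vision.calibration(name): a dict with "mtx" (3x3 intrinsics, pixels), "extrinsics" (4x4, takes a point from world to camera coordinates); the wrist camera has in their place "T_tool_cam" (4x4, takes a point from camera to tool coordinates, whose origin is the TCP and whose axes are the flange's). Camera axes: x right, y up, looking along -z (the intrinsics and any distortion apply to the point x, -y, -z); pixel columns grow to the right and rows downward; lengths in m; the calibration is good to about 2 mm. A picture is of the moment at which its call begins: read the wrist's pose just before it. calibration takes no time and is no camera call.
A pose or a line that the arm cannot do raises robot.PlanningError and nothing moves.
- workorder.close_job(): hands the job in; it is judged then, once.
Trained networks look in the newest picture that a camera, given by its name, has taken for a name from the list of things; names that differ only in an ending like _2 or _b are one class to them, and where a whole thing is asked for, a point or a joint stands for the part that bears it (a point fixed in the world has none). Each returns a list of dicts, best first, with "p" (0 to 1); they miss things now and then, are a little off and sometimes report something else, mostly with a low value. They report only what shows in the picture. A call takes as long as a camera call.
- recognise(label, camera): "rect" ([centre column, centre row, width, height] in pixels, round what is visible of it).
Readings, each from a call of its own:
- robot.current_time_s(): time.
- robot.current_joint_positions(): joint angles.
- robot.current_dq(): joint speeds.
- robot.current_joint_torque(): joint torques, N m.
- robot.current_tool_pos(): TCP position.
- robot.current_eef_rot(): TCP orientation.
- robot.current_contact_force(): force on the tool from outside, world axes, zero at the start.
- robot.current_torque(): the same for the moment, N m.
- robot.current_finger_gap(): opening from 0.0 (shut) to 1.0 (fully open).
- robot.current_gripper_force(): force on a finger pad.
Only numpy, scipy, OpenCV 4.12 (cv2) and the standard library are available. Lean on these libraries where they do the work, as an engineer would, in place of code of your own. Each camera call takes 0.05 s, during which the arm holds its last target. There are 200 camera calls.

## Working session

There is one attempt and no reset: what is moved stays moved. The work goes in short steps, each a Python script; the robot and the scene stay as the last script left them, time stands still between calls to the robot, and variables do not carry over. Pictures are saved under pics/ and viewed, at most 10 in all, crops included, and the job is handed in when it is done.

```bash
mkdir -p pics; ls; python3 - <<'E'
from station import robot, fingers, vision, workorder, recognise
import cv2,numpy as np
for c in ("scene","top"):
    im=vision.grab_frame(c); cv2.imwrite(f"pics/{c}0.png",im[:,:,::-1])
    k=vision.calibration(c); print(c,{a:np.round(b,4).tolist() if not isinstance(b,str) else b for a,b in k.items()})
    for l in ("feeder","tube","mouth","plug_low","plug_up","ram_rod","ram_tip","ram_grip","ram_end","tray"):
        try: print(l,[(np.round(d["rect"],1).tolist(),round(d["p"],2)) for d in recognise(l,c)[:2]])
        except Exception as e: print(l,repr(e))
print(robot.current_time_s(),robot.current_eef_rot())
E
```

```text
pics
scene {'mtx': [[514.3018, 0.0, 323.1096], [0.0, 514.3018, 190.9426], [0.0, 0.0, 1.0]], 'extrinsics': [[-0.764, -0.6451, -0.0148, 0.4748], [0.438, -0.5353, 0.7222, -0.3451], [-0.4738, 0.5452, 0.6915, -1.7629], [0.0, 0.0, 0.0, 1.0]]}
feeder [([328.3, 198.9, 47.0, 63.5], 0.71)]
tube [([331.9, 189.4, 28.1, 48.9], 0.63)]
mouth [([333.0, 188.5, 31.4, 49.0], 0.92), ([397.6, 176.6, 34.5, 29.7], 0.69)]
plug_low []
plug_up [([296.8, 198.7, 32.4, 22.8], 0.56)]
ram_rod [([396.9, 175.4, 26.2, 24.6], 0.63), ([332.1, 191.8, 26.1, 46.7], 0.35)]
ram_tip [([397.8, 174.6, 32.3, 29.1], 0.84)]
ram_grip [([398.2, 179.7, 31.5, 25.6], 0.76)]
ram_end [([397.1, 175.8, 40.5, 30.2], 0.68)]
tray [([395.2, 180.2, 61.2, 49.2], 0.84), ([400.2, 177.9, 32.2, 26.6], 0.32)]
top {'mtx': [[435.6164, 0.0, 319.173], [0.0, 435.6164, 191.5], [0.0, 0.0, 1.0]], 'extrinsics': [[-0.01, -0.9998, 0.0185, 0.0054], [0.9857, -0.0068, 0.1686, -0.62], [-0.1684, 0.0199, 0.9855, -1.2922], [0.0, 0.0, 0.0, 1.0]]}
feeder [([322.9, 199.0, 58.4, 39.8], 0.77)]
tube [([325.6, 195.6, 60.7, 26.0], 0.8)]
mouth [([324.2, 195.4, 60.6, 29.2], 0.86)]
plug_low []
plug_up []
ram_rod [([424.6, 234.9, 66.9, 12.0], 0.95)]
ram_tip [([424.1, 235.0, 65.1, 10.6], 0.93)]
ram_grip [([423.4, 233.4, 63.0, 8.9], 0.97)]
ram_end []
tray [([420.8, 232.3, 88.6, 43.6], 0.74)]
1.1 [ 1.79999077e+02 -2.61359163e-04  1.59229984e+01]
```

```bash
python3 - <<'E'
import cv2,numpy as np
a=cv2.imread("pics/top0.png")[150:290,250:490]; b=cv2.imread("pics/scene0.png")[130:270,240:440]
cv2.imwrite("pics/topc.png",cv2.resize(a,None,fx=3.3,fy=3.3,interpolation=cv2.INTER_CUBIC))
cv2.imwrite("pics/scenec.png",cv2.resize(b,None,fx=4,fy=4,interpolation=cv2.INTER_CUBIC))
E
```

```text
(no output)
```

View pics/topc.png

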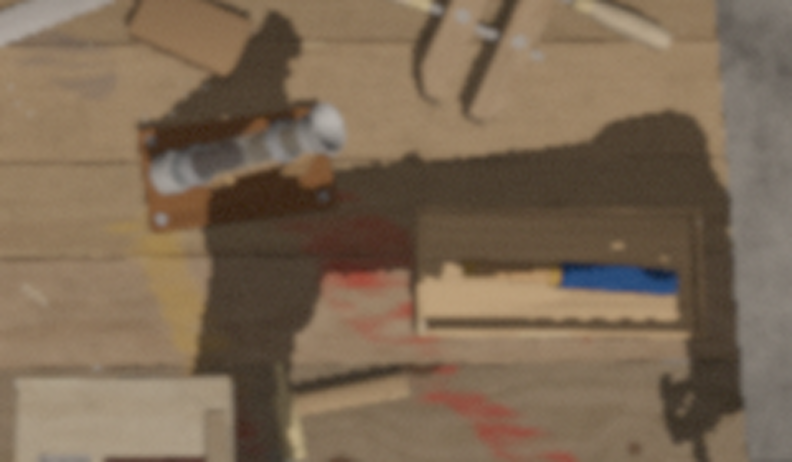

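View pics/scenec.png

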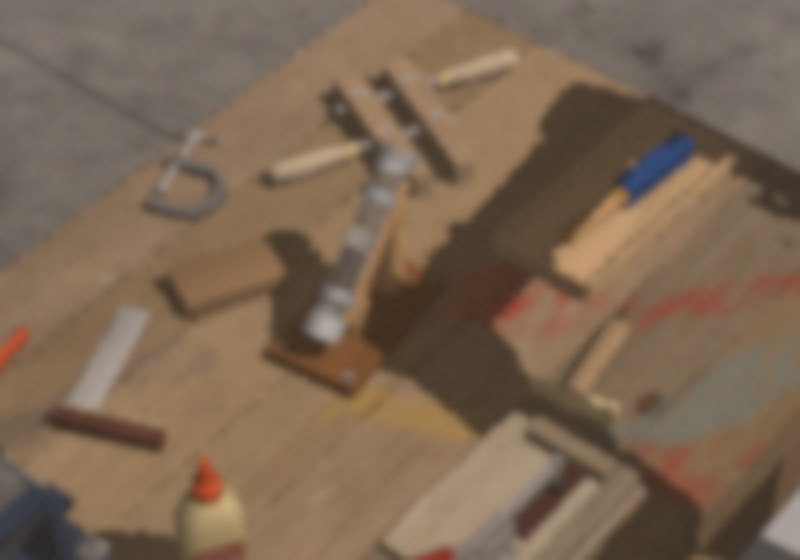

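The top crop shows the feeder board at crop corners (137,125), (150,230), (335,195) and (322,100), with the mouth at about (328,130) on the right. The tray is on the right, with the blue handle from (560,277) to its butt at (679,280) and the tip at about (450,270). The scene crop agrees with this.

```bash
cat > h.py <<'E'
import numpy as np,cv2
from scipy.spatial.transform import Rotation as R
from station import robot, fingers, vision, workorder, recognise
def eul(M): return R.from_matrix(M).as_euler('xyz',degrees=True)
def mat(e): return R.from_euler('xyz',e,degrees=True).as_matrix()
def cam(name,pose=None):
    """K, world->cam (4x4)"""
    k=vision.calibration(name); K=np.array(k['mtx'])
    if name!='wrist': return K,np.array(k['extrinsics'])
    T=np.eye(4); T[:3,3]=pose[0]; T[:3,:3]=mat(pose[1])
    return K,np.linalg.inv(T@np.array(k['T_tool_cam']))
def ray(K,E,uv):
    d=np.array([(uv[0]-K[0,2])/K[0,0],-(uv[1]-K[1,2])/K[1,1],-1.])
    return -E[:3,:3].T@E[:3,3],E[:3,:3].T@d
def onz(K,E,uv,z):
    o,d=ray(K,E,uv); return o+d*(z-o[2])/d[2]
def proj(K,E,P):
    c=np.atleast_2d(P)@E[:3,:3].T+E[:3,3]
    return np.c_[K[0,2]+K[0,0]*c[:,0]/-c[:,2],K[1,2]+K[1,1]*c[:,1]/c[:,2]]
def pose(): return np.array(robot.current_tool_pos()),np.array(robot.current_eef_rot())
E
python3 - <<'E'
from h import *
np.set_printoptions(precision=4,suppress=True)
K,E=cam('top')
f=lambda u,v,z:onz(K,E,(250+u/3.3,150+v/3.3),z)
for n,u,v,z in [('b1',137,125,.018),('b2',150,230,.018),('b3',335,195,.018),('b4',322,100,.018),('mouth',328,130,.175),('low',165,170,.06),('butt',679,280,.036),('front',560,277,.036),('tip',450,270,.021),('t1',418,330,.024),('t2',690,330,.024),('t3',700,210,.024),('t4',418,210,.024)]: print(n,f(u,v,z))
k=vision.calibration('wrist');print(k)
E
```

```text
b1 [0.6382 0.087  0.018 ]
b2 [0.5369 0.0746 0.018 ]
b3 [ 0.569  -0.1019  0.018 ]
b4 [ 0.6615 -0.0914  0.018 ]
mouth [ 0.6045 -0.0823  0.175 ]
low [0.5881 0.0592 0.06  ]
butt [ 0.484  -0.4211  0.036 ]
front [ 0.4878 -0.3093  0.036 ]
tip [ 0.4963 -0.2089  0.021 ]
t1 [ 0.4403 -0.1763  0.024 ]
t2 [ 0.4379 -0.4326  0.024 ]
t3 [ 0.5512 -0.4495  0.024 ]
t4 [ 0.5533 -0.18    0.024 ]
{'mtx': array([[315.2507,   0.    , 322.0441],
       [  0.    , 315.2507, 204.8095],
       [  0.    ,   0.    ,   1.    ]]), 'T_tool_cam': array([[-0.    ,  0.9547,  0.2977,  0.0756],
       [ 1.    , -0.0002,  0.0006, -0.0007],
       [ 0.0006,  0.2977, -0.9547, -0.1248],
       [ 0.    ,  0.    ,  0.    ,  1.    ]])}
```

```bash
cat >> h.py <<'E'
def feeder(x,y,yaw):
    c,s=np.cos(np.radians(yaw)),np.sin(np.radians(yaw)); fx=np.array([c,s,0])
    stop=np.array([x,y,0])+.058*fx+[0,0,.055]
    a=np.radians(48); tz=-np.sin(a)*fx+[0,0,np.cos(a)]
    return stop,tz,np.cross(tz,[0,0,1])/np.sin(a)   # stop, bore axis up, level y (rod's y when inserted up to sign)
def rodR(xdir):
    xdir=np.array(xdir)/np.linalg.norm(xdir); y=np.cross([0,0,1],xdir); y/=np.linalg.norm(y)
    return np.c_[xdir,y,np.cross(xdir,y)]
RT={+1:np.diag([1.,-1,-1]),-1:np.diag([-1.,1,-1])}  # tool axes in rod frame: tool x along +/- rod x
E
python3 - <<'E'
from h import *
np.set_printoptions(precision=3,suppress=True)
stop,tz,_=feeder(.6014,-.0079,98.9); print(stop,stop+.18*tz)
rx=np.array([np.cos(np.radians(87)),np.sin(np.radians(87)),0])
tip=np.array([.4963,-.2089,.021]); g=tip-.130*rx+[0,0,.004]
for f in (1,-1):
    print(f)
    o=eul(rodR(rx)@RT[f])
    for z in (0,.14): print('grasp',g+[0,0,z],o,robot.inverse_kinematics(g+[0,0,z],o))
    Ri=rodR(-tz); oi=eul(Ri@RT[f])
    for s in (.25,.19,.155,.12):
        p=stop+s*tz+.130*tz+.004*Ri[:,2]
        print('ins',s,p,oi,robot.inverse_kinematics(p,oi))
E
```

```text
[0.592 0.049 0.055] [ 0.613 -0.083  0.175]
1
grasp [ 0.489 -0.339  0.025] [180.   0.  87.] [ 46.207  36.555 -19.013  93.708  14.23   52.129  18.886]
grasp [ 0.489 -0.339  0.165] [180.   0.  87.] [ 47.217  27.807 -20.522  85.808  10.143  68.219  22.099]
ins 0.25 [ 0.636 -0.227  0.312] [180.   42.   98.9] [ 25.427  30.217 -42.313  79.549  61.831  86.489 -14.191]
ins 0.19 [ 0.629 -0.183  0.272] [180.   42.   98.9] [ 25.546  33.589 -49.171  83.806  65.575  89.263 -22.882]
ins 0.155 [ 0.625 -0.157  0.249] [180.   42.   98.9] [ 26.03   36.902 -54.637  85.775  68.738  92.213 -28.237]
ins 0.12 [ 0.621 -0.132  0.225] [180.   42.   98.9] [ 21.518  36.728 -50.527  87.57   66.854  90.399 -31.641]
-1
grasp [ 0.489 -0.339  0.025] [-180.    0.  -93.] [  27.016   35.107    8.614   94.555   -6.38    50.817 -144.879]
grasp [ 0.489 -0.339  0.165] [-180.    0.  -93.] [  28.745   26.237    6.128   86.627   -2.933   67.293 -147.621]
ins 0.25 [ 0.636 -0.227  0.312] [-180.   -42.   -81.1] [ -40.86    36.414   64.607   82.372    6.652   62.136 -160.049]
ins 0.19 [ 0.629 -0.183  0.272] [-180.   -42.   -81.1] [ 31.512  38.846 -61.773  83.582  72.622  95.883 154.752]
ins 0.155 [ 0.625 -0.157  0.249] [-180.   -42.   -81.1] [ -44.536   35.43    55.649   88.72    14.212   60.388 -174.241]
ins 0.12 [ 0.621 -0.132  0.225] [-180.   -42.   -81.1] [ -49.791   39.769   61.44    90.526    8.067   58.776 -172.733]
```

```bash
python3 - <<'E'
from h import *
import json
rx=np.array([np.cos(np.radians(87)),np.sin(np.radians(87)),0])
g=np.array([.489,-.339,.0]); o=eul(rodR(rx)@RT[1])
out={}
def snap(n):
    robot.pause(.3); p=pose(); im=vision.grab_frame('wrist'); cv2.imwrite(f"pics/{n}.png",im[:,:,::-1]); out[n]=[p[0].tolist(),p[1].tolist()]
robot.move_to([.595,-.10,.33],o); snap('fa')
print([(d['rect'],d['p']) for l in ('tube','mouth','feeder','plug_up','plug_low') for d in recognise(l,'wrist')[:1]])
robot.move_to(g+[0,0.02,.2],o); snap('tray')
print([(d['rect'],d['p']) for l in ('ram_rod','ram_tip','ram_grip','ram_end','tray') for d in recognise(l,'wrist')[:1]])
json.dump(out,open('poses.json','w')); print(out,robot.current_time_s())
E
```

```text
[([325.4, 99.1, 68.3, 170.2], 0.83), ([325.0, 100.6, 70.0, 175.4], 0.83), ([317.2, 96.2, 99.3, 179.7], 0.87), ([325.6, 99.8, 66.4, 176.5], 0.64)]
[([323.4, 182.0, 30.6, 207.7], 0.67), ([321.9, 181.7, 25.7, 198.8], 0.81), ([322.6, 183.4, 31.9, 200.0], 0.67), ([325.6, 161.8, 142.5, 274.4], 0.56)]
{'fa': [[0.5949083390856752, -0.10048850985451085, 0.3299587393226741], [-179.995725350964, 0.008271655020015612, 86.95136861114145]], 'tray': [[0.4900446294093121, -0.3179565317462786, 0.20057531991950348], [179.93406540954547, 0.013462495180786387, 87.12578872339964]]} 5.5917
```

View pics/fa.png

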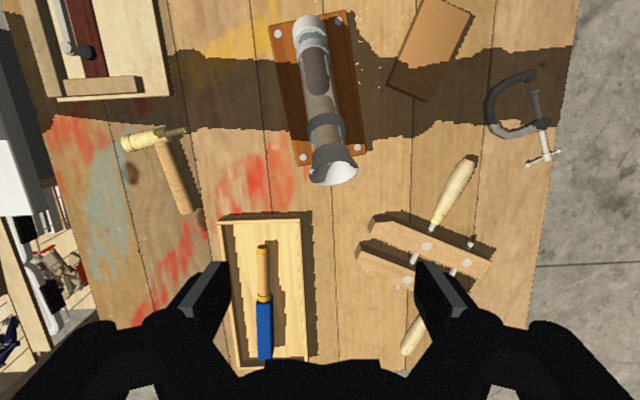

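View pics/tray.png

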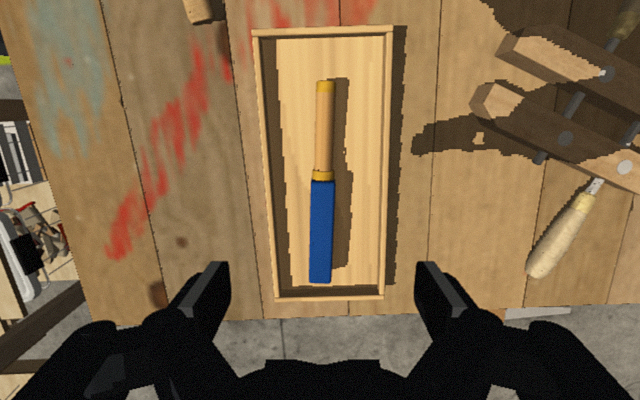

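Tray view: the handle front edge runs (311,181)–(335,181), the butt (309,282)–(330,282), and the tip is at (326,81). The tray's corners are near (252,30), (393,27), (383,297) and (274,299). In the feeder view the funnel is at about (335,165); I'll zoom in.

```bash
python3 - <<'E'
import cv2
a=cv2.imread("pics/fa.png")[0:195,240:400]
cv2.imwrite("pics/fac.png",cv2.resize(a,None,fx=3,fy=3,interpolation=cv2.INTER_CUBIC))
E
```

```text
(no output)
```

View pics/fac.png

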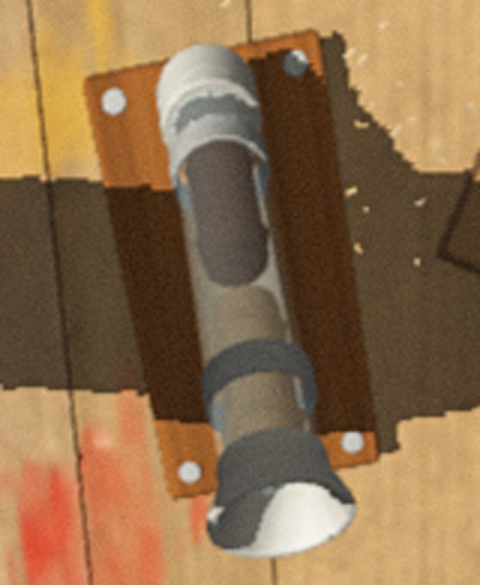

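Feeder crop: the board-top corners are (268,26), (346,11), (366,153) and (298,166) in full-picture pixels. The outer rim of the funnel spans columns 309–358, and its lowest row is 185.5. I'll fit the feeder and rod poses to these points.

```bash
cat > fit.py <<'E'
from h import *
import json
from scipy.optimize import least_squares
np.set_printoptions(precision=4,suppress=True)
P=json.load(open('poses.json'))
K,E=cam('wrist',P['fa'])
loc=np.array([[.09,.05],[.09,-.05],[-.09,-.05],[-.09,.05]]); px=np.array([[268.3,26],[346,10.7],[365.7,153.3],[298.3,165.7]])
def res(v,parts=False):
    x,y,w=v; r=R.from_euler('z',w,degrees=True).as_matrix()
    c=np.c_[loc,np.full(4,.018)]@r.T+[x,y,0]
    stop,tz,ty=feeder(x,y,w); u=np.cross(ty,tz); t=np.linspace(0,2*np.pi,180)
    rim=proj(K,E,stop+.18*tz+.0235*(np.outer(np.cos(t),ty)+np.outer(np.sin(t),u)))
    a=(proj(K,E,c)-px).ravel(); b=np.array([rim[:,0].min()-309.2,rim[:,0].max()-358.5,rim[:,1].max()-185.5])
    return np.r_[a,2*b]
s=least_squares(res,[.6014,-.0079,98.9],x_scale=[.01,.01,1]); F=s.x
if __name__=='__main__':
    print('feeder',F,res(F)); stop,tz,_=feeder(*F); print('mouth',stop+.18*tz)
    K,E=cam('wrist',P['tray'])
    for n,u,v,z in [('f1',311,181,.036),('f2',335,181,.036),('b1',309,282,.036),('b2',330.5,282,.036),('tip',325.5,81,.021),('t1',252,30,.024),('t2',393,27,.024),('t3',383,297,.024),('t4',274,299,.024)]: print(n,onz(K,E,(u,v),z))
    K,E=cam('top')
    print('top-view mouth of fit',proj(K,E,np.array([stop+.18*tz,stop])),'seen ~(349,189)')
E
python3 fit.py
```

```text
feeder [ 0.5962 -0.0066 97.3381] [-1.6098 -1.4724  0.8755 -2.8831  1.675   0.6735 -1.8093  1.1931 -2.3658
  2.6768  1.5701]
mouth [ 0.6059 -0.0818  0.1754]
f1 [ 0.4796 -0.3075  0.036 ]
f2 [ 0.5021 -0.3086  0.036 ]
b1 [ 0.471  -0.4147  0.036 ]
b2 [ 0.4934 -0.4158  0.036 ]
tip [ 0.4975 -0.2195  0.021 ]
t1 [ 0.4367 -0.176   0.024 ]
t2 [ 0.5569 -0.1797  0.024 ]
t3 [ 0.5503 -0.4447  0.024 ]
t4 [ 0.4302 -0.4412  0.024 ]
top-view mouth of fit [[349.204  188.8857]
 [302.7443 201.5089]] seen ~(349,189)
```

```bash
python3 - <<'E'
from h import *
a=np.radians(85.4); rx=np.array([np.cos(a),np.sin(a),0]); o=eul(rodR(rx)@RT[1])
g=np.array([.4877,-.3467,.025])
fingers.gripper_to(.6,60)
robot.move_to(g+[0,0,.09],o)
print('stop',robot.line_to(g,o,velocity=.08,f_stop=8), pose())
fingers.gripper_to(0,100)
print(robot.current_finger_gap(),robot.current_gripper_force())
robot.line_to(g+[0,0,.12],o,velocity=.15)
robot.pause(.3); print(pose(),robot.current_finger_gap(),robot.current_contact_force())
im=vision.grab_frame('wrist'); cv2.imwrite('pics/held.png',im[:,:,::-1]); print(robot.current_time_s())
E
```

```text
stop False (array([ 0.48827378, -0.3469759 ,  0.0256995 ]), array([1.79925261e+02, 3.81318153e-02, 8.53970413e+01]))
0.2616980250362763 99.46282267570496
(array([ 0.48737986, -0.34646852,  0.14425395]), array([-1.79936627e+02, -4.69039686e-02,  8.54031825e+01])) 0.26121995904648077 [ 0.82962385 -0.25127004 -0.78360005]
9.4167
```

View pics/held.png

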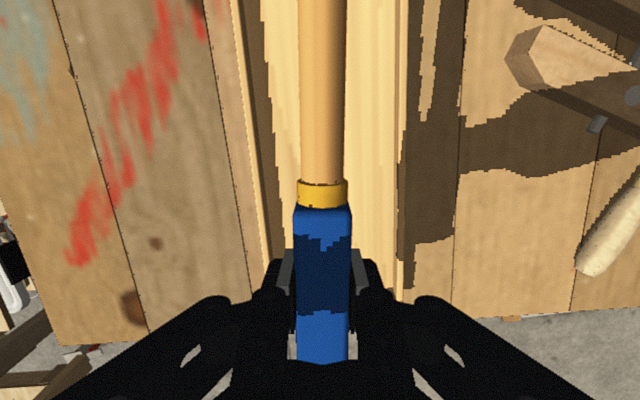

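The rod is held straight and centred in the jaws, with the handle's front edge at row ~206 and columns 294–351. Next I go to the pre-insertion pose and check it.

```bash
cat >> h.py <<'E'
F=[0.5962,-0.0066,97.34]; L=.130; DZ=.0047
def ins(s,dx=0,dy=0):
    """tool pose with the rod tip at bore coordinate s; dx/dy: offsets along rod y and rod z"""
    stop,tz,_=feeder(*F); Ri=rodR(-tz)
    return stop+(s+L)*tz+(DZ+dy)*Ri[:,2]+dx*Ri[:,1], eul(Ri@RT[1]), tz, Ri
def show(tag=''):
    _,_,tz,Ri=ins(.2); f=np.array(robot.current_contact_force()); p=np.array(robot.current_tool_pos()); stop,_,_=feeder(*F)
    print(tag,'s=%.4f'%((p-stop)@tz-L),'F axial %.1f y %.1f z %.1f'%(f@tz,f@Ri[:,1],f@Ri[:,2]),'t=%.2f'%robot.current_time_s())
E
python3 - <<'E'
from h import *
T=np.array(vision.calibration('wrist')['T_tool_cam']); K,_=cam('top')
o,d=ray(K:=np.array(vision.calibration('wrist')['mtx']),np.linalg.inv(T),(322,206)); print('handle front in tool',o+d*((-.0103)-o[2])/d[2])
p,e,tz,Ri=ins(.215)
robot.move_to(p,e); robot.pause(.3); show()
stop=feeder(*F)[0]
for c in ('top','scene'):
    im=vision.grab_frame(c); cv2.imwrite(f'pics/pre_{c}.png',im[:,:,::-1])
    K,E=cam(c); print(c,proj(K,E,np.array([stop+.215*tz,stop+.18*tz,stop+.305*tz])).tolist())
a=cv2.imread('pics/pre_top.png')[150:230,280:400]; b=cv2.imread('pics/pre_scene.png')[135:235,280:400]
z=lambda i:cv2.resize(i,(395,330),interpolation=cv2.INTER_CUBIC)
cv2.imwrite('pics/pre.png',np.hstack([z(a),z(b)]))
E
```

```text
handle front in tool [ 0.04040211 -0.00066972 -0.0103    ]
 s=0.2163 F axial -1.1 y 0.5 z -0.2 t=10.68
top [[359.2399242811736, 186.1580477638891], [349.18949603940615, 188.8890882201009], [386.85886421879854, 178.6530499157505]]
scene [[342.87670039168097, 158.89956183045894], [339.28595665397046, 167.2956409853253], [352.1193403215169, 137.28790081554322]]
```

View pics/pre.png

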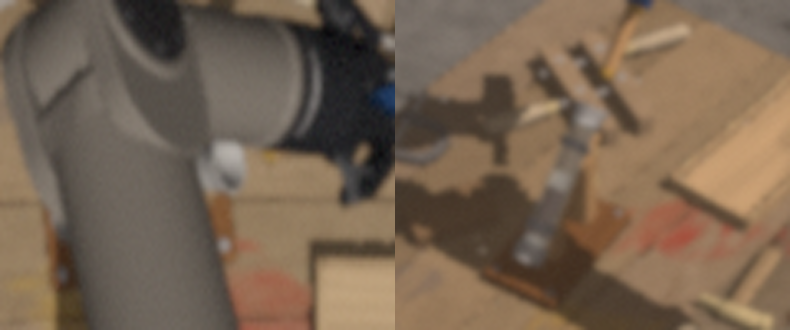

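In the scene half the tip is at (344,158.6) against a predicted (342.9,158.9). The mouth is at (338.7,169) against (339.3,167.3), and the handle front at (353.5,137) against (352.1,137.3). They agree to about 1–2 mm sideways, so I insert gently.

```bash
python3 - <<'E'
from h import *
show('before')
for s in (.180,.172,.166):
    p,e,_,_=ins(s); hit=robot.line_to(p,e,velocity=.05,f_stop=8); show(f'{s} {hit}')
    if hit: break
E
```

```text
before s=0.2157 F axial -0.6 y -0.2 z 0.3 t=10.78
0.18 False s=0.1804 F axial 0.1 y 0.7 z -0.5 t=11.63
0.172 False s=0.1714 F axial -0.2 y 0.4 z -0.4 t=11.94
0.166 False s=0.1654 F axial -0.5 y -0.6 z -0.1 t=12.21
```

```bash
python3 - <<'E'
from h import *
for s in (.158,.150,.142,.134,.128,.124):
    p,e,_,_=ins(s); hit=robot.line_to(p,e,velocity=.03,f_stop=14); show(f'{s} {hit}')
    if hit: break
E
```

```text
0.158 False s=0.1577 F axial -0.7 y 0.1 z -0.8 t=12.62
0.15 False s=0.1504 F axial 1.2 y 0.1 z -0.2 t=13.04
0.142 False s=0.1414 F axial 1.8 y -1.6 z -1.2 t=13.46
0.134 False s=0.1336 F axial 2.1 y 0.0 z -0.4 t=13.88
0.128 False s=0.1286 F axial 4.3 y -0.2 z -1.0 t=14.22
0.124 False s=0.1239 F axial 4.5 y -0.7 z -0.8 t=14.51
```

```bash
python3 - <<'E'
from h import *
_,_,tz,_=ins(.2)
ax=lambda: np.mean([np.array(robot.current_contact_force())@tz for _ in range(3)])
s=.123
while s>.108 and ax()<14:
    p,e,_,_=ins(s); robot.line_to(p,e,velocity=.02); show('%.4f'%s); s-=.001 if ax()<7.5 else .0004
print('hold',s)
for i in range(8):
    robot.pause(.1); a=ax(); show('hold')
    if a<13.5: s-=.0003; robot.line_to(ins(s)[0],e,velocity=.02)
E
```

```text
0.1230 s=0.1229 F axial 4.6 y -0.6 z -0.6 t=14.76
0.1220 s=0.1218 F axial 3.9 y -0.4 z -1.4 t=15.01
0.1210 s=0.1208 F axial 4.3 y -1.0 z -0.8 t=15.26
0.1200 s=0.1199 F axial 5.6 y -0.4 z -0.6 t=15.51
0.1190 s=0.1189 F axial 4.8 y -1.3 z -0.8 t=15.76
0.1180 s=0.1182 F axial 5.7 y -1.3 z -0.6 t=16.01
0.1170 s=0.1181 F axial 7.9 y 0.6 z 0.6 t=16.26
0.1166 s=0.1181 F axial 6.9 y 0.3 z 0.2 t=16.51
0.1156 s=0.1181 F axial 10.0 y 0.4 z 0.4 t=16.76
0.1152 s=0.1181 F axial 9.8 y 0.7 z 1.5 t=17.01
0.1148 s=0.1181 F axial 10.5 y 1.2 z 1.1 t=17.26
0.1144 s=0.1181 F axial 10.9 y 1.0 z 2.3 t=17.51
0.1140 s=0.1181 F axial 10.6 y -0.1 z 1.7 t=17.76
0.1136 s=0.1181 F axial 11.9 y 0.3 z 2.5 t=18.01
0.1132 s=0.1180 F axial 11.7 y 0.8 z 2.1 t=18.26
0.1128 s=0.1180 F axial 13.2 y 0.8 z 3.1 t=18.51
0.1124 s=0.1181 F axial 13.8 y 1.5 z 1.8 t=18.76
0.1120 s=0.1180 F axial 15.2 y 1.1 z 3.2 t=19.01
hold 0.11160000000000002
hold s=0.1180 F axial 14.6 y 1.4 z 3.3 t=19.11
hold s=0.1180 F axial 14.4 y 1.0 z 2.2 t=19.21
hold s=0.1180 F axial 13.8 y 1.1 z 3.5 t=19.31
hold s=0.1180 F axial 13.8 y 1.5 z 2.8 t=19.41
hold s=0.1180 F axial 14.6 y 0.9 z 3.6 t=19.51
hold s=0.1180 F axial 14.0 y 1.5 z 2.5 t=19.61
hold s=0.1180 F axial 14.6 y 1.6 z 4.0 t=19.71
hold s=0.1180 F axial 14.7 y 1.9 z 2.7 t=19.81
```

```bash
python3 - <<'E'
from h import *
p,e,_,_=ins(.1107); robot.line_to(p,e,velocity=.02); show('press')
for i in range(4): robot.pause(.2); show('hold')
robot.line_to(ins(.125)[0],e,velocity=.04); show()
robot.line_to(ins(.25)[0],e,velocity=.12); show('out')
a=np.radians(85.4); rx=np.array([np.cos(a),np.sin(a),0]); o=eul(rodR(rx)@RT[1])
g=np.array([.4877,-.3467,.13]); robot.move_to(g,o); robot.pause(.3); print(pose(),robot.current_finger_gap(),robot.current_contact_force())
im=vision.grab_frame('wrist'); b=vision.grab_frame('scene'); cv2.imwrite('pics/back.png',im[:,:,::-1])
c=cv2.resize(b[130:270,270:440,::-1],(486,400),interpolation=cv2.INTER_CUBIC); cv2.imwrite('pics/back2.png',np.hstack([im[:,200:480,::-1],c])); print(robot.current_time_s())
E
```

```text
press s=0.1180 F axial 16.1 y 1.9 z 3.2 t=20.06
hold s=0.1180 F axial 16.7 y 1.8 z 3.7 t=20.26
hold s=0.1180 F axial 15.8 y 1.9 z 3.2 t=20.46
hold s=0.1180 F axial 16.7 y 1.6 z 3.5 t=20.66
hold s=0.1180 F axial 16.6 y 1.5 z 3.8 t=20.86
 s=0.1227 F axial -1.2 y -0.8 z -0.2 t=21.37
out s=0.2486 F axial -0.8 y 0.0 z -0.5 t=22.56
(array([ 0.48904698, -0.34517277,  0.1306124 ]), array([1.79944684e+02, 2.68594866e-02, 8.55957956e+01])) 0.2649803945389083 [ 0.11183647  0.2494748  -0.59153198]
23.9667
```

View pics/back2.png

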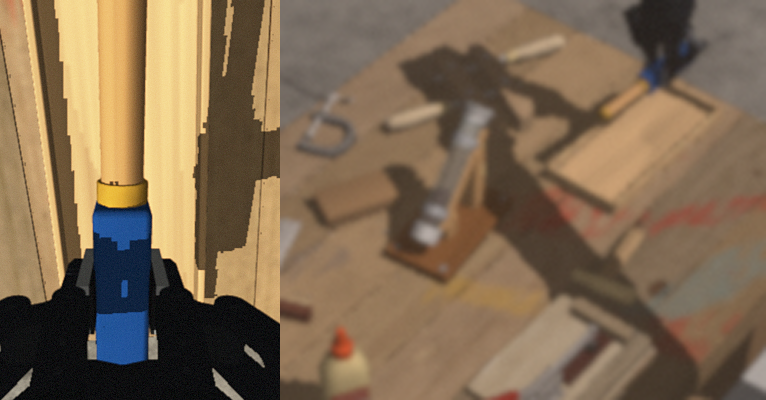

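The grip is unchanged, with the handle front again at row ~206, and the tube stands clear. Now I lay the rod down and check both.

```bash
python3 - <<'E'
from h import *
a=np.radians(85.4); rx=np.array([np.cos(a),np.sin(a),0]); o=eul(rodR(rx)@RT[1])
g=np.array([.4885,-.3467,.0262])
robot.line_to(g+[0,0,.02],o,velocity=.12)
print(robot.line_to(g,o,velocity=.03,f_stop=5),pose()[0],robot.current_contact_force())
fingers.gripper_to(.5); robot.pause(.2)
robot.line_to(g+[0,0,.1],o,velocity=.1)
robot.move_to([.49,-.318,.2],o); robot.pause(.2); im=vision.grab_frame('wrist')
robot.move_to([.595,-.10,.33],eul(rodR([np.cos(np.radians(87)),np.sin(np.radians(87)),0])@RT[1])); robot.pause(.3); b=vision.grab_frame('wrist')
cv2.imwrite('pics/end.png',np.hstack([im[:,200:420,::-1],cv2.resize(b[:195,240:400,::-1],(328,400),interpolation=cv2.INTER_CUBIC)])); print(robot.current_time_s())
E
```

```text
True [ 0.48802917 -0.34642179  0.02584494] [-0.97926736  0.02863064  4.63800307]
29.2833
```

View pics/end.png

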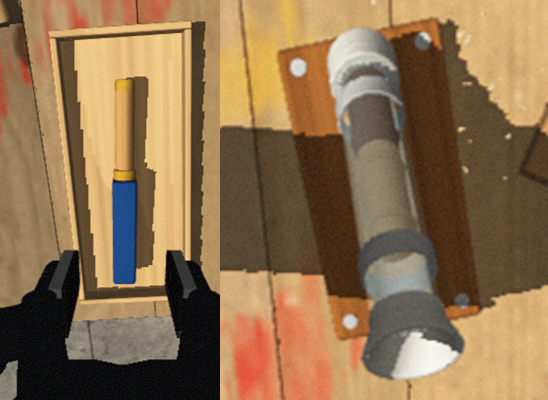

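The rod lies flat in the tray, from tip (125,80) to butt (124,283) in the crop. The dowels are end to end at the bottom, with the upper part of the tube empty.

```bash
python3 -c "
from h import *
print(workorder.close_job())"
```

```text
the job is handed in; nothing more can be done
None
```

Both dowels are hard against the stop after a press of about 16 N held for 0.8 s, the rod is flat in its tray, nothing else was touched, and the job was handed in at about 29 s.

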